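# Sort the fixture hardware into its sample bins

## Task

Sort the two T-nuts, the two couplers and the large black socket-head screw into the three grey bins: each piece goes in the open compartment of the bin whose sample piece, on the step at the back of the bin, is of the same kind. Set each one down on the bin floor the same way up as it stands now (screw and couplers upright, T-nuts flat on their base), and leave the eye bolt and the stepped block where they are.

Things in the scene. Friction and masses are not known exactly. Their poses are not given: they have to be found in the camera images.
- nut_a_mid (a point): Black steel T-nut, loose: base 32 (its x) x 28 (its y) x 10 mm, tongue 32 x 16 x 10 mm (16 along y) on top, 20 mm high; flat full-height end faces 32 mm apart along its x. Stands on its base, 70 g. Point: its centre, 10 mm above its underside; z up.
- nut_b_mid (a point): Black steel T-nut, loose: base 32 (its x) x 28 (its y) x 10 mm, tongue 32 x 16 x 10 mm (16 along y) on top, 20 mm high; flat full-height end faces 32 mm apart along its x. Stands on its base, 70 g. Point: its centre, 10 mm above its underside; z up.
- coupler_a_mid (a point): Hydraulic quick coupler, loose: round, bright steel with a brass-coloured foot, 25 mm greatest diameter (21 to 45 mm above its foot), 15 mm neck above that, 65 mm high, standing upright on its brass-coloured end, 110 g. Point: its centre, 32.5 mm above its foot; z is its long axis, up.
- coupler_b_mid (a point): Hydraulic quick coupler, loose: round, bright steel with a brass-coloured foot, 25 mm greatest diameter (21 to 45 mm above its foot), 15 mm neck above that, 65 mm high, standing upright on its brass-coloured end, 110 g. Point: its centre, 32.5 mm above its foot; z is its long axis, up.
- screw_mid (a point): Large black socket-head screw, loose, standing upright on its head: head 24 mm diameter and about 16 mm high at the bottom, shank 16 mm diameter above it (grips like a slight cone, 24 mm at the head to 16 mm at the top), 76 mm high, 120 g. Point: its centre, 38 mm above the underside of its head; z is its long axis, up.
- bin_nuts: Fixed grey steel bin. Origin: underside, centre of its open compartment, which is 110 (bin x) x 150 mm (bin y) inside; floor 3 mm up, 3 mm walls at front (-x) and sides, rims 25 mm up. Its +x side is a solid step 43 mm deep, 16 mm high; mid-step, 76 mm from the origin along +x, stands the fixed sample: a black T-nut, 20 mm high.
- bin_couplers: Fixed grey steel bin. Origin: underside, centre of its open compartment, which is 110 (bin x) x 150 mm (bin y) inside; floor 3 mm up, 3 mm walls at front (-x) and sides, rims 25 mm up. Its +x side is a solid step 43 mm deep, 16 mm high; mid-step, 76 mm from the origin along +x, stands the fixed sample: a bright coupler standing upright, 65 mm high.
- bin_screws: Fixed grey steel bin. Origin: underside, centre of its open compartment, which is 110 (bin x) x 150 mm (bin y) inside; floor 3 mm up, 3 mm walls at front (-x) and sides, rims 25 mm up. Its +x side is a solid step 43 mm deep, 16 mm high; mid-step, 76 mm from the origin along +x, stands the fixed sample: a black socket-head screw standing upright on its head, 76 mm high.
- eyebolt_mid (a point): Bystander, not to be moved: bright steel lifting eye bolt lying flat, 76 mm along its x, 45 mm along y, 26 mm high. Point: its centre, 13 mm up.
- step_block_mid (a point): Bystander, not to be moved: black stepped packing block, 32 mm along its x, 60 mm along its y, 50 mm high. Point: its centre, 25 mm up.
Things that resemble listed ones, but are neither listed nor needed, are in the scene too. Leave any turquoise or white look-alike of the part that bears nut_a_mid alone.

How it is judged (in metres and radians):
At the end, for the whole second after the job is handed in: T-nuts, couplers and screw each lie in the compartment of the bin with the matching sample (centre within 50 mm in bin x, 70 mm in bin y of its middle), standing on the floor (height within 6 mm), within 0.15 rad of upright, slower than 0.02 m/s (x of nut_a_mid in the frame of bin_nuts between -0.05 and 0.05 m and y of nut_a_mid in the frame of bin_nuts between -0.07 and 0.07 m and z of nut_a_mid in the frame of bin_nuts between 0.007 and 0.019 m and angle between each of nut_a_mid, nut_b_mid, coupler_a_mid, coupler_b_mid, screw_mid's own z axis and vertical below 0.15 rad and linear speed of each of nut_a, nut_b, coupler_a, coupler_b, screw below 0.02 m/s and x of nut_b_mid in the frame of bin_nuts between -0.05 and 0.05 m and y of nut_b_mid in the frame of bin_nuts between -0.07 and 0.07 m and z of nut_b_mid in the frame of bin_nuts between 0.007 and 0.019 m and x of coupler_a_mid in the frame of bin_couplers between -0.05 and 0.05 m and y of coupler_a_mid in the frame of bin_couplers between -0.07 and 0.07 m and z of coupler_a_mid in the frame of bin_couplers between 0.0295 and 0.0415 m and x of coupler_b_mid in the frame of bin_couplers between -0.05 and 0.05 m and y of coupler_b_mid in the frame of bin_couplers between -0.07 and 0.07 m and z of coupler_b_mid in the frame of bin_couplers between 0.0295 and 0.0415 m and x of screw_mid in the frame of bin_screws between -0.05 and 0.05 m and y of screw_mid in the frame of bin_screws between -0.07 and 0.07 m and z of screw_mid in the frame of bin_screws between 0.035 and 0.047 m); the robot touches nothing.
It fails at once if the eye bolt is shifted by more than 30 mm (distance of eyebolt_mid from where it was at the start of the episode above 0.03 m).
It fails at once if the stepped block is shifted by more than 30 mm (distance of step_block_mid from where it was at the start of the episode above 0.03 m).
It also fails if it takes over 120 s, if anything falls off the work surface, if the arm or the gripper's body presses on something with over 40 N, if the wrist force passes 120 N, or if a joint passes its speed limit or range.

## Robot

A 6-joint arm with a two-finger parallel gripper is mounted at the origin on the work surface; the furniture and walls round the work are solid. World frame = base frame: x ahead of the robot, y to its left, z up, the work surface at z = 0. Lengths are in m, angles in degrees, forces in N, time in s.
With the tool pointing down it reaches from about 0.35 to 0.875 m from the base axis. Payload 4.2 kg.
Tool frame: the origin (TCP) lies midway between the tips of the shut fingers; the grasp point (between the pads) lies 19 mm behind it; z points along the fingers, y is the line along which they close (so a half turn about z gives the same grasp; the last joint's range is limited). The gripper opens to 87 mm and grips with 3 to 60 N. Pads are 19 mm wide; open, the fingers measure 117 mm over their backs; the gripper's body (75 mm by 190 mm) begins 51 mm behind the grasp point.
Start: joints at [-25.863, 22.042, 0.453, 0, -68.411, -14.817], TCP at [0.474, -0.407, 0.223] pointing down, gripper open.
Joint ranges: [-179.83, 179.83], [-69.29, 118.12], [-61.27, 80.66], [-181.25, 117.63], [-171.15, -9.14], [-177.46, 177.46]. Speed limits (degrees/s): [159.86, 159.86, 180, 180, 180, 180].

## Interface

Orientations are given as [roll, pitch, yaw] about the fixed x, y, z axes, in that order (R = Rz(yaw) Ry(pitch) Rx(roll)).
In Python, from workcell import env gives the robot as it stands. The module is installed in compiled form; this text tells all that it offers. Calls block until the motion is done:
- env.goto(position, orientation): joint-space move of the TCP to a pose.
- env.move_straight(position, rotation=None, rate=0.15, force_limit=None): straight line of the TCP; rotation=None keeps the orientation; rate is the mean speed in m/s. With force_limit (N) it stops when the force on the tool has changed by that much, and returns True; else False.
- env.set_joints(angles): joint-space move.
- env.gripper_to(opening, grasp_force=None): opening from 0.0 (shut) to 1.0 (fully open); grasp_force is the grip in N (None keeps the last); returns when the fingers have stopped.
- env.dwell(seconds).
- env.inverse_kinematics(position, orientation): joint angles nearest the present ones, or None.
- env.read_state(): the state.
- env.grab_frame(name): name is "scene" or "top" or "wrist"; returns a dict with "image" (420x560x3 uint8, blue, green, red), "fx", "fy", "cx", "cy" (pixels), "position" and "orientation" of the camera in the world. Camera axes: x right, y up, looking along -z (the intrinsics and any distortion apply to the point x, -y, -z); pixel columns grow to the right and rows downward; lengths in m; the calibration is good to about 2 mm. A picture is of the moment at which its call begins. There is no depth.
A pose or a line that the arm cannot do raises env.Unreachable and nothing moves.
- env.close_job(): hands the job in, once; it reports no verdict.
Trained networks look in a picture, given as the dict that the camera call returned (one of the last four; its "shot" number tells which), for a name from the list of things; names that differ only in an ending like _2 or _b are one class to them, and where a whole thing is asked for, a point or a joint stands for the part that bears it (a point fixed in the world has none). Each returns a list of dicts, best first, with "score" (0 to 1); they miss things now and then, are a little off and sometimes report something else, mostly with a low value. They report only what shows in the picture. A call takes as long as a camera call. They do not tell look-alikes from the thing itself.
- env.search_frame(picture, thing): "xyz" ([x, y, z] in m, in world coordinates, good to about 4 mm: the middle of the surface that is visible of it).
- env.trace(picture, thing): "mask" (420x560 bool, what is visible of it).
The state is a dict: "clock": time; "joint_positions": joint angles; "qvel": joint speeds; "joint_torque": joint torques, N m; "position": TCP position; "tool_rot": TCP orientation; "force": force on the tool from outside, world axes, zero at the start; "wrist_torque": the same for the moment, N m; "opening": opening from 0.0 (shut) to 1.0 (fully open).
Only numpy, scipy, OpenCV 4.12 (cv2) and the standard library are available. Lean on these libraries where they do the work, as an engineer would, in place of code of your own. Each camera call takes 0.05 s, during which the arm holds its last target. There are 200 camera calls.

## Working session

There is one attempt and no reset: what is moved stays moved. The work goes in short steps, each a Python script; the robot and the scene stay as the last script left them, time stands still between calls to the robot, and variables do not carry over. Pictures are saved under pics/ and viewed, on a budget of 14 in all, crops included, one or two more only if the job needs it, and the job is handed in when it is done.

```bash
mkdir -p pics
cat > h.py <<'E'
import numpy as np, cv2
from scipy.spatial.transform import Rotation as R
from workcell import env
def rot(p):
    o=np.array(p["orientation"],float)
    return o if o.shape==(3,3) else R.from_euler("xyz",o,degrees=True).as_matrix()
def proj(p,X):
    c=(np.atleast_2d(X)-np.array(p["position"]))@rot(p)
    return np.c_[p["cx"]+p["fx"]*c[:,0]/-c[:,2], p["cy"]+p["fy"]*c[:,1]/c[:,2]]
def ray(p,u,v):
    d=rot(p)@np.array([(u-p["cx"])/p["fx"],-(v-p["cy"])/p["fy"],-1]); return d/np.linalg.norm(d)
def atz(p,u,v,z):
    d=ray(p,u,v); o=np.array(p["position"]); return o+d*(z-o[2])/d[2]
E
python3 - <<'E'
from h import *
ps={n:env.grab_frame(n) for n in("scene","top")}
for n,p in ps.items():
    cv2.imwrite(f"pics/{n}0.png",p["image"]); print(n,{k:p[k] for k in p if k!="image"})
    for t in("nut_a_mid","coupler_a_mid","screw_mid","bin_nuts","bin_couplers","bin_screws","eyebolt_mid","step_block_mid"):
        print(n,t,[(np.round(d["xyz"],3).tolist(),round(d["score"],2),proj(p,d["xyz"])[0].round().tolist()) for d in env.search_frame(p,t)])
print(env.read_state())
E
```

```text
scene {'fx': 483.5607520442713, 'fy': 483.5607520442713, 'cx': 273.7933848332588, 'cy': 209.9049102430984, 'position': array([-0.0806304 , -0.40742422,  0.93053484]), 'orientation': array([ 39.76821489,   0.80653901, -53.20471269]), 'shot': 1}
scene nut_a_mid [([0.496, -0.259, 0.018], 0.79, [384.0, 283.0]), ([0.435, -0.191, 0.017], 0.58, [342.0, 287.0]), ([0.367, -0.153, 0.018], 0.52, [310.0, 299.0]), ([0.644, -0.218, 0.002], 0.23, [397.0, 234.0])]
scene coupler_a_mid [([0.452, 0.152, 0.044], 0.62, [225.0, 203.0])]
scene screw_mid [([0.413, 0.033, 0.038], 0.6, [255.0, 238.0])]
scene bin_nuts [([0.65, 0.231, 0.005], 0.85, [252.0, 155.0])]
scene bin_couplers [([0.642, -0.22, 0.004], 0.59, [398.0, 235.0])]
scene bin_screws [([0.638, -0.003, 0.003], 0.84, [320.0, 196.0])]
scene eyebolt_mid [([0.43, 0.397, 0.018], 0.58, [151.0, 173.0])]
scene step_block_mid [([0.411, 0.281, 0.02], 0.8, [177.0, 196.0])]
top {'fx': 425.3802287714019, 'fy': 425.3802287714019, 'cx': 275.2513134719873, 'cy': 203.42321760836595, 'position': array([0.30143422, 0.05633245, 1.09197306]), 'orientation': array([ 10.
[... 628 characters left out ...]
029], 0.56, [181.0, 231.0])]
{'clock': 0.9, 'joint_positions': array([-2.58643926e+01,  2.20400755e+01,  4.50992721e-01, -2.27636350e-03,
       -6.84111980e+01, -1.48179076e+01]), 'qvel': array([-0.0551361 , -0.11760519,  0.00684837,  0.10623762,  0.06982965,
       -0.00934999]), 'joint_torque': array([ 2.92820805e-04, -3.90454566e+01,  1.87620628e+01,  4.22426462e+00,
        1.55543431e-02, -6.03575558e-06]), 'position': array([ 0.47395841, -0.40735465,  0.22254991]), 'tool_rot': array([ 1.79999187e+02,  1.97445585e-03, -1.30683138e+02]), 'force': array([ 0.49790344, -0.17682952, -0.85988511]), 'wrist_torque': array([ 0.04471248, -0.01732725,  0.0054801 ]), 'opening': 0.9948906600934695}
```

View pics/scene0.png

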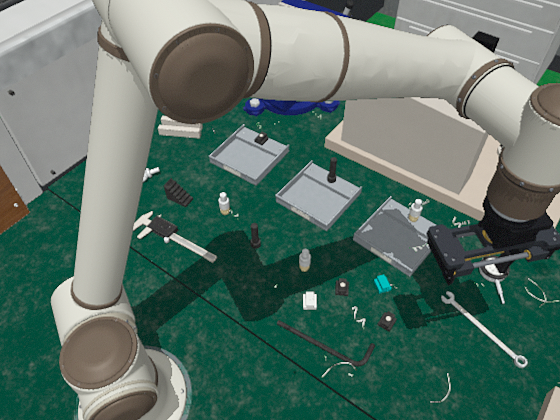

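View pics/top0.png

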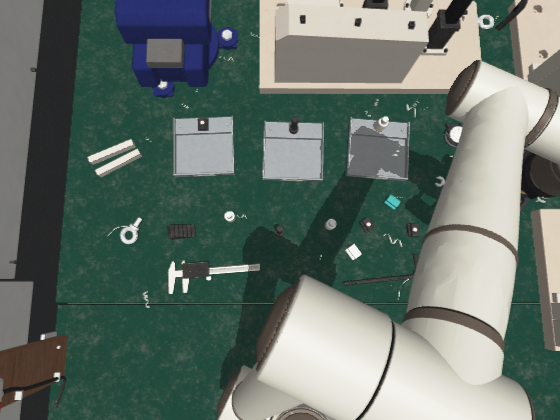

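The scene view shows the bins for nuts at (250,155), screws at (318,195) and couplers at (398,235). The upright couplers are at (224,203) and (305,260), and the screw is at (255,236). There are four T-nut shapes: black at (342,287) and (387,319), turquoise at (383,284) and white at (310,300). Only the two black ones fit the description. Next I'll take close wrist views.

Run:
```python
from h import *
print([atz(p,0,0,0) for p in []])
import itertools
for i,(x,y) in enumerate([(0.40,-0.23),(0.45,-0.20),(0.42,0.05),(0.37,0.05)]):
    env.goto([x,y,0.30],[180,0,-90]); 
    p=env.grab_frame("wrist"); cv2.imwrite(f"pics/w{i}.png",p["image"])
    print(i,np.round(p["position"],4),np.round(p["orientation"],2),p["fx"],p["cx"],p["cy"],env.read_state()["clock"])
    np.save(f"w{i}.npy",p,allow_pickle=True)
    for t in (("nut_a_mid","coupler_a_mid") if i<2 else ("coupler_a_mid","screw_mid")):
        print(t,[(np.round(d["xyz"],4).tolist(),round(d["score"],2),proj(p,d["xyz"])[0].round().tolist()) for d in env.search_frame(p,t)])
a=[cv2.imread(f"pics/w{i}.png") for i in(0,2)]
cv2.imwrite("pics/w02.png",cv2.resize(np.vstack(a),(400,600)) if 0 else cv2.resize(np.hstack(a),(800,300)))
```

```text
[]
0 [ 0.4009 -0.3105  0.4616] [-1.7080e+01  3.0000e-02  1.7991e+02] 372.71925884881495 277.48699555649534 209.10298271451362 1.7917
nut_a_mid [([0.4393, -0.1894, 0.0228], 0.72, [246.0, 198.0]), ([0.4949, -0.2567, 0.0206], 0.62, [198.0, 143.0]), ([0.3677, -0.153, 0.0192], 0.57, [304.0, 225.0])]
coupler_a_mid []
1 [ 0.4522 -0.2803  0.4603] [-1.7110e+01 -1.4000e-01  1.7998e+02] 372.71925884881495 277.48699555649534 209.10298271451362 2.2833
nut_a_mid [([0.3668, -0.1552, 0.018], 0.78, [346.0, 200.0]), ([0.4983, -0.2557, 0.0206], 0.7, [236.0, 117.0]), ([0.4382, -0.1912, 0.0219], 0.57, [288.0, 172.0])]
coupler_a_mid []
2 [ 0.4207 -0.0309  0.4619] [-1.7090e+01  5.0000e-02  1.7994e+02] 372.71925884881495 277.48699555649534 209.10298271451362 3.425
coupler_a_mid [([0.6464, 0.1852, 0.0031], 0.53, [110.0, 262.0])]
screw_mid [([0.4148, 0.0342, 0.0617], 0.88, [283.0, 158.0])]
3 [ 0.37   -0.0311  0.4621] [-1.7130e+01  1.0000e-01  1.7994e+02] 372.71925884881495 277.48699555649534 209.10298271451362 3.8917
coupler_a_mid [([0.4563, 0.1525, 0.0474], 0.62, [207.0, 253.0])]
screw_mid [([0.4182, 0.0351, 0.0552], 0.81, [234.0, 157.0])]
```

View pics/w0.png

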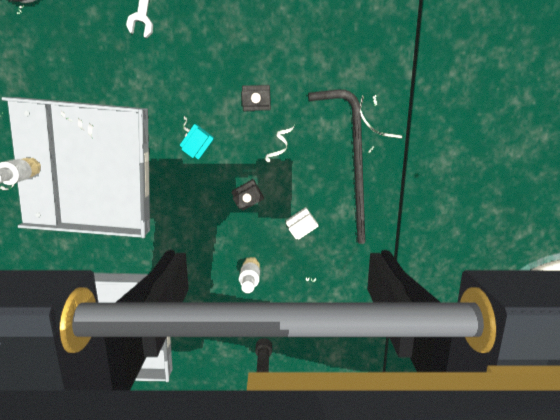

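View pics/w2.png

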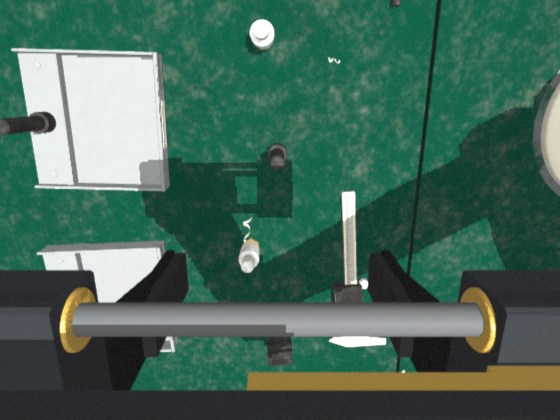

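Wrist view w0 shows black nuts at (256,98) and (247,195), turquoise at (196,142), white at (302,223) and one coupler at (249,273). w2 shows that same coupler at (262,34), the screw at (277,155) and the other coupler at (249,255). I'll enlarge the nuts and segment them.

Run:
```python
from h import *
P=[np.load(f"w{i}.npy",allow_pickle=True).item() for i in range(4)]
for i,t in [(0,"nut_a_mid"),(1,"nut_a_mid"),(0,"coupler_a_mid"),(1,"coupler_a_mid"),(2,"coupler_a_mid"),(3,"coupler_a_mid"),(2,"screw_mid"),(3,"screw_mid")]:
    for d in env.trace(P[i],t):
        m=d["mask"].astype(np.uint8); x,y,w,h=cv2.boundingRect(m); yy,xx=np.nonzero(m)
        g=P[i]["image"][m>0].mean(0).round()
        print(i,t,round(d["score"],2),(x,y,w,h),xx.mean().round(1),yy.mean().round(1),m.sum(),g)
for i in(0,1):
    im=P[i]["image"]; m=(im.max(2)<65).astype(np.uint8); m[:, :]=m*((im[:,:,1].astype(int)-im[:,:,2])<14)
    m=cv2.morphologyEx(m,cv2.MORPH_OPEN,np.ones((3,3)))
    n,l,s,c=cv2.connectedComponentsWithStats(m)
    for k in range(1,n):
        if 250<s[k,4]<1500 and s[k,1]<240: print(i,s[k],c[k].round(1),cv2.minAreaRect(np.argwhere(l==k)[:,::-1].astype(np.float32)))
a=P[0]["image"]
A=cv2.resize(a[70:240,170:330],(640,680)[::1],interpolation=cv2.INTER_CUBIC)
cv2.imwrite("pics/c0.png",cv2.resize(A,(560,595)))
```

```text
0 nut_a_mid 0.79 (232, 181, 30, 30) 246.5 195.2 572 [91. 96. 97.]
0 nut_a_mid 0.73 (180, 126, 33, 33) 196.2 142.1 676 [233. 237.  44.]
0 nut_a_mid 0.67 (286, 208, 32, 31) 301.3 223.7 594 [243. 246. 245.]
1 nut_a_mid 0.98 (326, 186, 31, 31) 340.8 201.3 555 [246. 248. 248.]
1 nut_a_mid 0.7 (271, 157, 33, 29) 286.8 171.5 631 [70. 76. 75.]
1 nut_a_mid 0.56 (221, 98, 33, 35) 236.9 115.8 698 [239. 243.  61.]
2 coupler_a_mid 0.96 (239, 239, 21, 34) 249.1 254.8 559 [182. 194. 194.]
3 coupler_a_mid 0.72 (0, 50, 130, 142) 61.7 121.3 17244 [219. 220. 216.]
3 coupler_a_mid 0.67 (198, 239, 23, 33) 208.8 255.1 533 [178. 189. 191.]
2 screw_mid 0.62 (268, 144, 19, 26) 277.2 155.8 383 [73. 77. 79.]
3 screw_mid 0.8 (222, 143, 24, 28) 233.5 156.4 480 [72. 77. 75.]
1 [271 161  25  26 349] [283.2 171.3] ((285.70001220703125, 171.90000915527344), (22.807893753051758, 24.59674644470215), 63.43495178222656)
```

View pics/c0.png

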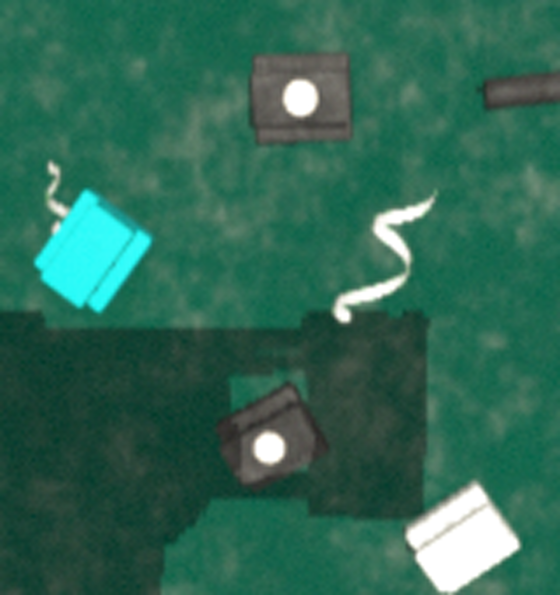

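The crop confirms the two black nuts with hole centres at about (256,98) and (247,197) in w0; the turquoise and white ones are the look-alikes. Next: triangulate, and measure the bin corners.

```bash
cat >> h.py <<'E'
def tri(obs):
    A=np.zeros((3,3));b=np.zeros(3);ds=[]
    for p,u,v in obs:
        d=ray(p,u,v);M=np.eye(3)-np.outer(d,d);A+=M;b+=M@np.array(p["position"])
    return np.linalg.solve(A,b)
E
python3 - <<'E'
from h import *
P=[np.load(f"w{i}.npy",allow_pickle=True).item() for i in range(4)]
# nut holes: bright compact blobs enclosed by dark
for i in(0,1):
    im=P[i]["image"].min(2); n,l,s,c=cv2.connectedComponentsWithStats((im>150).astype(np.uint8))
    for k in range(1,n):
        if 25<s[k,4]<130 and s[k,1]<240 and abs(s[k,2]-s[k,3])<4: print("hole",i,s[k],c[k].round(1),atz(P[i],*c[k],.02).round(4))
T=env.grab_frame("top"); S=env.grab_frame("scene"); np.save("top.npy",T,allow_pickle=True); np.save("scene.npy",S,allow_pickle=True)
cv2.imwrite("pics/top1.png",cv2.resize(T["image"][100:260,100:460],(720,320)));
for n,p in(("t",T),("s",S)):
    for t in("nut_a_mid","coupler_a_mid","screw_mid"):
        for d in env.trace(p,t):
            m=d["mask"]; yy,xx=np.nonzero(m); print(n,t,round(d["score"],2),cv2.boundingRect(m.astype(np.uint8)),xx.mean().round(1),yy.mean().round(1))
print("coupler_a",tri([(P[2],249.1,254.8),(P[3],208.8,255.1)]),"screw",tri([(P[2],277.2,155.8),(P[3],233.5,156.4)]))
for n,p,pts,z in[("binC front",P[0],[(148,108),(147,236)],.025),("binC step",P[0],[(55,102),(52,230)],.016),("binS front",P[2],[(160,53),(167,189)],.025),("binS step",P[2],[(61,53),(75,187)],.016),("binN front",T,[(176,176),(233,174)],.025),("binN step",T,[(176,137),(232,135)],.016)]:
    print(n,[atz(p,*q,z).round(3)[:2].tolist() for q in pts])
E
```

```text
hole 0 [251  93  10  10  85] [255.4  97.5] [ 0.4262 -0.3074  0.02  ]
hole 0 [277 126  17  20 109] [283.5 134.3] [ 0.3942 -0.2662  0.02  ]
hole 0 [242 193   9  10  64] [246.4 197.6] [ 0.4395 -0.1897  0.02  ]
hole 1 [186   0   9   7  39] [189.1   2.3] [ 0.5444 -0.3732  0.02  ]
hole 1 [  0  55  16  16 112] [ 7.5 64. ] [ 0.7486 -0.3124  0.02  ]
hole 1 [295  64  11  11  93] [300.  69.] [ 0.4261 -0.3072  0.02  ]
hole 1 [319 100  18  21 121] [326.  108.3] [ 0.3957 -0.2651  0.02  ]
hole 1 [  1 135   5   7  28] [  3.1 137.7] [ 0.7708 -0.2322  0.02  ]
hole 1 [284 170   8   8  49] [287.3 173.4] [ 0.4393 -0.1896  0.02  ]
t nut_a_mid 0.64 (346, 245, 15, 15) 353.1 251.9
t nut_a_mid 0.44 (361, 217, 14, 15) 367.1 224.3
s nut_a_mid 0.8 (303, 291, 13, 18) 309.0 300.0
s nut_a_mid 0.57 (335, 277, 14, 19) 341.7 286.5
s nut_a_mid 0.48 (374, 275, 17, 17) 381.9 283.3
s coupler_a_mid 0.53 (218, 192, 11, 22) 223.4 202.9
s coupler_a_mid 0.53 (334, 277, 16, 20) 341.3 287.0
s screw_mid 0.64 (250, 223, 10, 25) 254.3 236.2
coupler_a [0.45657093 0.1601669  0.03502824] screw [0.42140943 0.03677073 0.0347713 ]
binC front [[0.548, -0.296], [0.565, -0.141]]
binC step [[0.657, -0.303], [0.688, -0.146]]
binS front [[0.549, -0.074], [0.554, 0.078]]
binS step [[0.661, -0.075], [0.67, 0.078]]
binN front [[0.563, 0.302], [0.569, 0.155]]
binN step [[0.671, 0.308], [0.677, 0.161]]
```

View pics/top1.png

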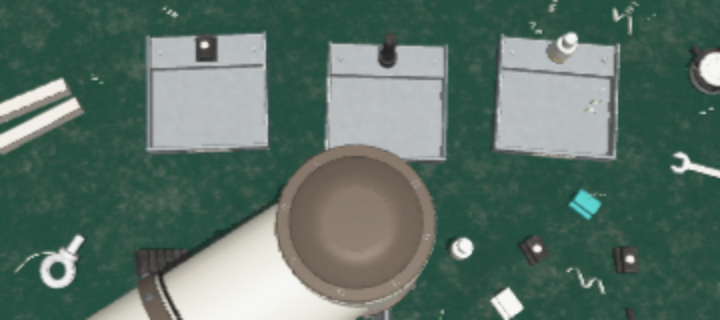

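Nut holes agree to 0.3 mm between the two views at z = 0.02. Coupler A is at about (0.457,0.158) and the screw at about (0.420,0.036). Picking nut A now.

```bash
cat >> h.py <<'E'
def st(tag):
    s=env.read_state(); print(tag,"t",round(s["clock"],1),"pos",np.round(s["position"],4),"open_mm",round(s["opening"]*87,1),"F",np.round(s["force"],1),flush=True)
def pick(x,y,z,yaw,width,hover=0.12,lift=0.2,force=30):
    env.gripper_to(width/87)
    env.goto([x,y,hover],[180,0,yaw]); print("stopped early",env.move_straight([x,y,z],rate=0.1,force_limit=12))
    env.gripper_to(0.0,grasp_force=force); st("grip")
    env.move_straight([x,y,lift]); st("lift")
def place(x,y,z,yaw,width,hover=0.2):
    env.goto([x,y,hover],[180,0,yaw]); env.move_straight([x,y,z+0.03])
    print("contact",env.move_straight([x,y,z-0.002],rate=0.04,force_limit=5)); st("down")
    env.gripper_to(width/87); env.dwell(0.2); env.move_straight([x,y,hover]); st("released")
E
python3 - <<'E'
from h import *
P=[np.load(f"w{i}.npy",allow_pickle=True).item() for i in range(4)]
T=np.load("top.npy",allow_pickle=True).item()
print("couplerB cap",atz(T,331.5,222,.065),atz(P[2],262,29,.065), tri([(T,331.5,222),(P[2],262,29)]))
pick(.4394,-.1896,.003,-60,60)
p=env.grab_frame("wrist"); cv2.imwrite("pics/g1.png",p["image"])
E
```

```text
couplerB cap [ 0.43939004 -0.09024046  0.065     ] [ 0.43595053 -0.09166159  0.065     ] [ 0.43445972 -0.08544922  0.10219038]
stopped early False
grip t 8.7 pos [ 0.4394 -0.1896  0.0031] open_mm 31.6 F [-0.6 -0.3  1.3]
lift t 10.1 pos [ 0.4388 -0.1895  0.1991] open_mm 31.5 F [-0.1  0.6 -1.6]
```

View pics/g1.png

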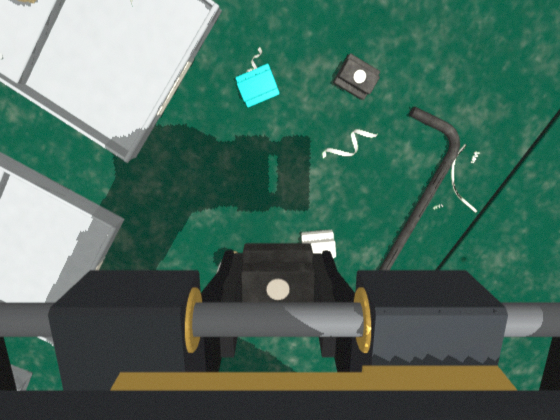

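Nut A is held squarely at 31.5 mm. I'll place it in the nut bin, then fetch nut B.

Run:
```python
from h import *
place(.618,.2635,.006,-90,44)
p=env.grab_frame("wrist"); cv2.imwrite("pics/b1.png",p["image"])
pick(.4262,-.3073,.003,-88,60)
```

```text
contact True
down t 13.9 pos [0.6175 0.2632 0.0061] open_mm 31.3 F [-0.4  0.5  3.6]
released t 16.1 pos [0.6175 0.2633 0.1988] open_mm 44.1 F [-0.4  0.6 -0. ]
stopped early False
grip t 20.9 pos [ 0.4262 -0.3073  0.0031] open_mm 31.5 F [-0.4 -0.2  1.5]
lift t 22.4 pos [ 0.4256 -0.307   0.199 ] open_mm 31.7 F [-0.  -0.3 -1.8]
```

View pics/b1.png

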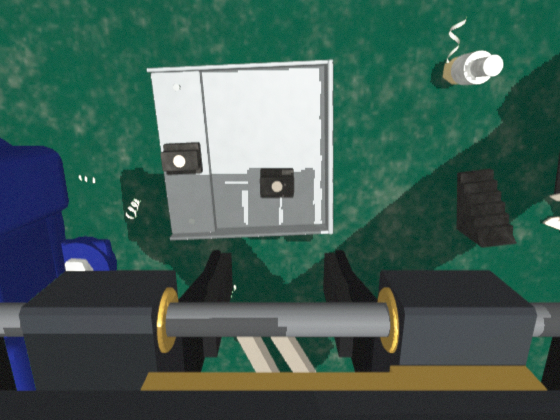

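Nut A lies flat in the bin at (277,185), next to the sample nut at (180,160). I'll place nut B next, then take a close look over coupler B.

Run:
```python
from h import *
place(.618,.1995,.006,-90,44)
p=env.grab_frame("wrist"); cv2.imwrite("pics/b2.png",p["image"])
env.gripper_to(60/87); env.goto([.438,-.091,.20],[180,0,180]); st("over")
obs=[]
for dx in(0,-.04):
    env.move_straight([.438+dx,-.091,.20]); p=env.grab_frame("wrist"); 
    if dx==0: cv2.imwrite("pics/cb.png",p["image"])
    for d in env.trace(p,"coupler_b_mid"):
        m=d["mask"].astype(np.uint8); yy,xx=np.nonzero(m); print(round(d["score"],2),cv2.boundingRect(m),xx.mean().round(1),yy.mean().round(1),atz(p,xx.mean(),yy.mean(),.035).round(4))
    print([(d["xyz"],d["score"]) for d in env.search_frame(p,"coupler_b_mid")])
```

```text
contact True
down t 26.3 pos [0.6174 0.1992 0.0061] open_mm 31.5 F [-1.6  0.2  3.7]
released t 28.5 pos [0.6174 0.1993 0.1988] open_mm 44.1 F [ 0.1  0.7 -0.4]
over t 30.4 pos [ 0.4388 -0.0907  0.2003] open_mm 60.2 F [0.9 0.5 0.9]
0.72 (262, 169, 28, 34) 275.5 186.1 [ 0.437  -0.0917  0.035 ]
[([0.4276, -0.0915, 0.0486], 0.84)]
0.84 (264, 208, 26, 40) 276.4 228.0 [ 0.4372 -0.0914  0.035 ]
[([0.4265, -0.0944, 0.0454], 0.93)]
```

View pics/cb.png

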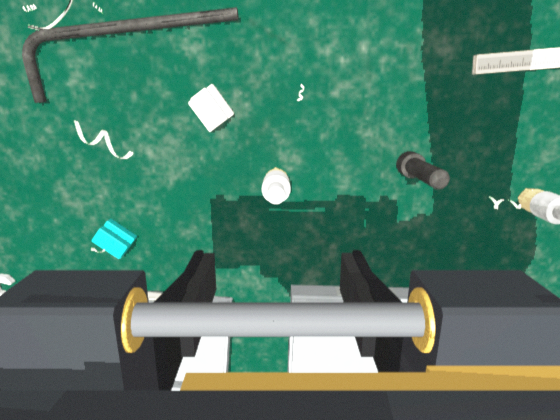

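The coupler is upright at (276,186), and both views agree on (0.437,-0.0915) at mid-height 0.035. I'll pick it, place it in the coupler bin, and check.

Run:
```python
from h import *
pick(.437,-.0915,.014,180,60)
place(.611,-.2515,.017,180,37)
p=env.grab_frame("wrist"); cv2.imwrite("pics/b3.png",p["image"])
env.gripper_to(60/87); env.goto([.454,.157,.20],[180,0,180])
for dx in(0,-.04):
    env.move_straight([.454+dx,.157,.20]); p=env.grab_frame("wrist")
    for d in env.trace(p,"coupler_a_mid"):
        m=d["mask"].astype(np.uint8); yy,xx=np.nonzero(m); print(round(d["score"],2),cv2.boundingRect(m),xx.mean().round(1),yy.mean().round(1),atz(p,xx.mean(),yy.mean(),.035).round(4))
cv2.imwrite("pics/ca.png",np.hstack([cv2.resize(cv2.imread("pics/b3.png"),(400,300)),cv2.resize(p["image"],(400,300))]))
st("over a")
```

```text
stopped early False
grip t 34.0 pos [ 0.437  -0.0915  0.014 ] open_mm 23.9 F [-0.   0.4 -0.4]
lift t 35.4 pos [ 0.4363 -0.0915  0.1991] open_mm 23.9 F [-0.3 -0.1 -1. ]
contact True
down t 38.2 pos [ 0.6104 -0.2514  0.017 ] open_mm 24.0 F [-0.8 -0.8  4.7]
released t 40.3 pos [ 0.6104 -0.2513  0.1987] open_mm 37.1 F [ 0.2 -0.6 -0.7]
0.59 (268, 173, 29, 37) 282.2 190.5 [0.457  0.1615 0.035 ]
0.64 (268, 212, 28, 40) 281.5 231.4 [0.4566 0.1617 0.035 ]
over a t 43.6 pos [0.4147 0.1573 0.2003] open_mm 59.8 F [ 0.8 -0.5  0.9]
```

View pics/ca.png

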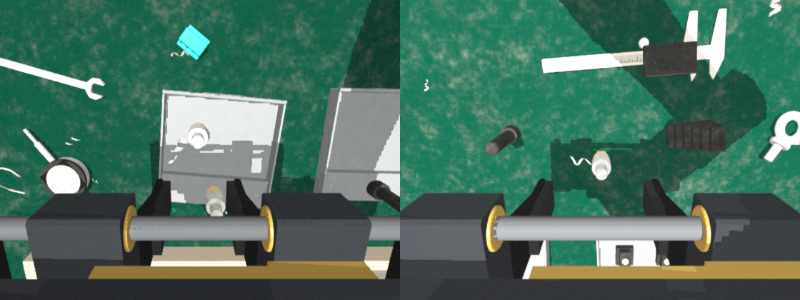

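Coupler B stands in the bin at (199,135) in the left half. Coupler A is fixed at (0.457,0.1616), with both views agreeing. I'll pick and place it, then look over the screw.

Run:
```python
from h import *
pick(.457,.1615,.014,180,60)
place(.611,-.1915,.017,180,37)
p0=env.grab_frame("wrist")
env.gripper_to(60/87); env.goto([.420,.036,.20],[180,0,180])
for dx in(0,-.04):
    env.move_straight([.420+dx,.036,.20]); p=env.grab_frame("wrist")
    for d in env.trace(p,"screw_mid"):
        m=d["mask"].astype(np.uint8); yy,xx=np.nonzero(m); print(round(d["score"],2),cv2.boundingRect(m),xx.mean().round(1),yy.mean().round(1),atz(p,xx.mean(),yy.mean(),.038).round(4))
cv2.imwrite("pics/sc.png",np.hstack([cv2.resize(q["image"],(400,300)) for q in(p0,p)]))
st("over screw")
```

```text
stopped early False
grip t 46.2 pos [0.457  0.1614 0.014 ] open_mm 23.8 F [-0.9 -0.9  0. ]
lift t 47.6 pos [0.4564 0.1612 0.199 ] open_mm 23.9 F [-1.2  0.2 -1.1]
contact True
down t 50.9 pos [ 0.6105 -0.1915  0.017 ] open_mm 23.8 F [-0.1  0.7  4.1]
released t 53.0 pos [ 0.6104 -0.1913  0.1988] open_mm 36.9 F [-1.2  0.4 -0.5]
0.71 (267, 170, 25, 41) 278.5 189.4 [0.4214 0.0372 0.038 ]
0.84 (266, 209, 24, 47) 278.1 230.7 [0.4209 0.0375 0.038 ]
over screw t 55.8 pos [0.3808 0.0362 0.2003] open_mm 60.3 F [ 0.2 -0.9  0.5]
```

View pics/sc.png

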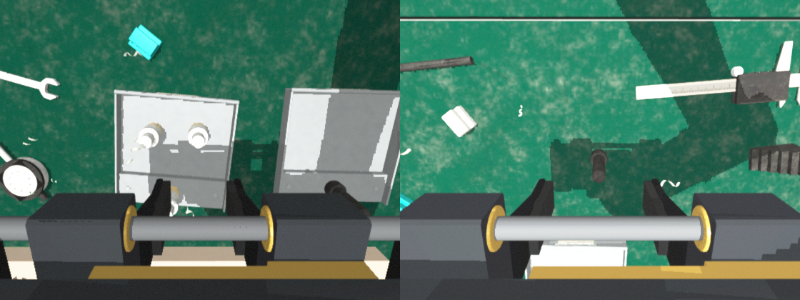

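Both couplers stand upright in their bin at (150,133) and (199,133) of the left half. The screw is upright at (0.421,0.037), with both views agreeing. I'll pick and place it, then park and check.

Run:
```python
from h import *
pick(.421,.037,.026,180,60)
place(.606,.002,.029,180,37)
env.goto([.45,-.02,.35],[180,0,180]); p=env.grab_frame("wrist")
env.goto([.40,-.35,.30],[180,0,180]); st("park"); T=env.grab_frame("top")
for n in("coupler_a_mid","screw_mid","nut_a_mid","eyebolt_mid","step_block_mid"):
    print(n,[(np.round(d["xyz"],3).tolist(),round(d["score"],2)) for d in env.search_frame(T,n)])
cv2.imwrite("pics/f1.png",cv2.resize(T["image"][90:280,100:450],(798,433),interpolation=cv2.INTER_CUBIC)); cv2.imwrite("pics/f2.png",p["image"])
```

```text
stopped early False
grip t 58.3 pos [0.421 0.037 0.026] open_mm 19.7 F [-1.  -0.6  0.4]
lift t 59.6 pos [0.4203 0.0368 0.1991] open_mm 19.4 F [ 0.3 -0.1 -1.9]
contact True
down t 62.2 pos [0.6055 0.0018 0.029 ] open_mm 19.7 F [-0.3  0.1  4.1]
released t 64.3 pos [0.6054 0.0019 0.1989] open_mm 36.9 F [0.8 0.3 0.1]
park t 66.5 pos [ 0.4006 -0.3495  0.2999] open_mm 37.1 F [ 1.3 -0.2  0.2]
coupler_a_mid [([0.606, -0.187, 0.047], 0.58)]
screw_mid [([0.595, 0.003, 0.04], 0.52)]
nut_a_mid [([0.37, -0.152, 0.023], 0.63), ([0.613, 0.26, 0.021], 0.55), ([0.599, 0.003, 0.04], 0.5), ([0.493, -0.258, 0.02], 0.45)]
eyebolt_mid [([0.42, 0.408, 0.014], 0.65), ([0.6, -0.25, 0.047], 0.25)]
step_block_mid [([0.417, 0.284, 0.03], 0.83)]
```

View pics/f1.png

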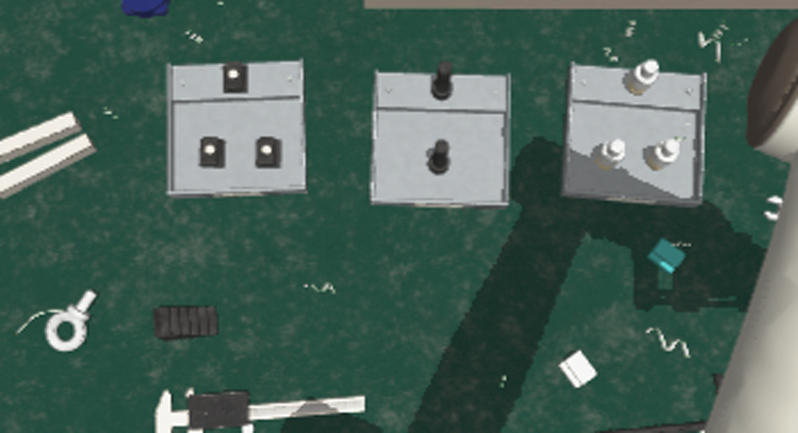

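The final view shows both nuts in the nut bin at (211,152) and (267,152), the screw upright at (439,158), and both couplers upright at (612,152) and (663,152). The eye bolt and stepped block haven't moved. I'm handing the job in.

```bash
python3 -c "
from workcell import env
env.close_job()"
```

```text
the job is handed in; nothing more can be done
```

All five pieces are sorted and the job is handed in. The robot clock read 66.5 s at the last check, against the 120 s limit.

- **Sorting:** both black T-nuts are flat in the nut bin, both couplers upright in the coupler bin, and the screw upright on its head in the screw bin. I left the turquoise and white look-alike nuts alone.
- **Grips:** the finger openings were 31.5 mm on the nuts, 24 mm on the couplers and 19.7 mm on the screw, as their sizes predict. Each piece touched the bin floor at the expected height, 3 mm above its pick height, and the force readings I took stayed below 5 N.
- **Last check:** the final top view showed every piece well inside its compartment. The eye bolt and stepped block were within about 3 mm of their first readings, and the gripper was parked clear.
- **Disagreements:** an early two-view estimate for coupler B put its top at 102 mm against a true 65 mm. The close look from two wrist positions replaced it before I picked. In the last check the networks found only one nut and one coupler in the bins. They also labelled the screw a T-nut once, and coupler B an eye bolt once, both at low scores (0.50 and 0.25). The picture shows all five pieces clearly.

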